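Lever open the brass flap of a shoe-shine stand

ROBOT

A 6-joint arm with a two-finger parallel gripper is mounted at the origin on the work surface. World frame = base frame: x ahead of the robot, y to its left, z up, the work surface at z = 0. Lengths are in m, angles in rad, forces in N, time in s.
With the tool pointing down it reaches from about 0.375 to 0.9 m from the base axis. Payload 3.1 kg.
Tool frame: the origin (TCP) lies on the centre line of the jaws, within the pads' length; the fingertips stand 25 mm ahead of it and the grasp point (between the pads) lies 6 mm ahead of it (manip.tips_ahead is the distance from the TCP to the fingertips, in m); z points along the fingers, y is the direction in which the jaws open and shut (so a half turn about z gives the same grasp; the last joint's range is limited). The gripper opens to 85 mm and grips with 20 to 120 N. Pads are 22 mm wide; open, the fingers measure 114 mm over their backs; the gripper's body (76 mm by 85 mm) begins 54 mm behind the grasp point. The pads swing forward as they close: fully open they stand 13 mm farther back than shut.
Start: joints at [0.923, 0.527, 1.433, -0, 1.181, -0.178], TCP at [0.282, 0.558, 0.223] pointing down, gripper open.
Joint ranges: [-3.08, 3.08], [-0.75, 2.2], [0.22, 2.44], [-1.43, 4.57], [0, 2.65], [-2.85, 2.85]. Speed limits (rad/s): [2.79, 2.79, 3.14, 3.14, 3.14, 3.14].

INTERFACE

Orientations are given as a unit quaternion [x, y, z, w].
In Python, from station import manip gives the robot as it stands.
- The arm moves only by the tool play_rows, never from a script. Its argument "steps" is a list that holds one entry, the list of rows, each a list of 6 numbers: the shift along the tool's x, y, z in m, then the turn, a rotation vector about the tool's x, y, z in degrees. In form: [[[x, y, z, rx, ry, rz], ...]]. A call has 1 to 10 rows; each row shifts and turns the commanded pose from where the row before left it, along the tool's axes as they then stand; what a row does not reach is not made up. A row lasts 1/8 s, in which the tool goes at most 62.5 mm and 10.7 degrees, less where a joint would pass 70% of its speed; a pose out of reach is approached as far as the arm can. A call is refused whole if a number of a shift passes 0.0625 or a number of a turn 10.7, either way. A call with a gripper value outside its range is refused whole. "fingers" is the opening, from 0 (shut) to 1 (fully open), set as the call begins (left out, the last holds). The fingers move at their own pace and stop on an object; "squeeze" is the grip in N (left out, the last holds). Time passes only in rows, so rows that do not move let the fingers close. It gives the time, the measured TCP pose, the force and the opening at its end, in the units of the state.
- manip.sense(): the state, without advancing time (a new reading comes with each control period).
- manip.snapshot(name): name is "side" or "top"; returns a dict with "img" (384x512x3 uint8, red, green, blue), "K" (3x3 intrinsics, pixels), "world_from_camera" (4x4, takes a point from camera to world coordinates). Camera axes: x right, y down, z forward; pixel columns grow to the right and rows downward; lengths in m; the calibration is good to about 2 mm. A picture is of the moment at which its call begins. There is no depth.
- manip.sign_off(): hands the job in, once; it reports no verdict.
Trained networks look in a picture, given as the dict that the camera call returned (one of the last four; its "shot" number tells which), for a name from the list of things; names that differ only in an ending like _2 or _b are one class to them, and where a whole thing is asked for, a point or a joint stands for the part that bears it (a point fixed in the world has none). Each returns a list of dicts, best first, with "score" (0 to 1); they miss things now and then, are a little off and sometimes report something else, mostly with a low value. They report only what shows in the picture. A call takes as long as a camera call. They do not tell look-alikes from the thing itself.
- manip.regions_of(label, picture): "pixels" (384x512 bool, what is visible of it) and "rect" ([left, top, right, bottom] in pixels, round what is visible of it).
- manip.pinpoint(label, picture): "point" ([column, row] in pixels: a listed point, or the origin of a listed thing).
The state is a dict: "t": time; "q": joint angles; "qd": joint speeds; "tau": joint torques, N m; "tcp_pos": TCP position; "tool_rot": TCP orientation; "force": force on the tool from outside, world axes, zero at the start; "ft_torque": the same for the moment, N m; "finger_gap": opening from 0.0 (shut) to 1.0 (fully open).
Only numpy, scipy, OpenCV 4.12 (cv2) and the standard library are available. Lean on these libraries where they do the work, as an engineer would, in place of code of your own. Each camera call takes 0.05 s, during which the arm holds its last target.

TASK

A polish tin stands on the heavy brass flap of the shoe-shine stand. With the fingertips push the tin, sliding and upright, off the flap until it stands wholly on the black rubber mat beside it; then press the red pad at the long end of the lever right down to its stop, so that the short end raises the flap, and finish while still holding the pad down. Do not lift or tip the tin, keep your fingers off the raised flap, and leave the jars and the brush where they are.

Things in the scene. Friction and masses are not known exactly. Their poses are not given: they have to be found in the camera images.
- stand: Fixed shoe-shine stand: brass-clad box with a wooden deck, 344 (its x) x 260 (its y) x 90 mm high. Origin at the centre of its underside, on the table; z up. Its +y points from the lever's long end to the flap in mid-deck. Deck strips 115 mm wide lie on the flap's +x and -x sides. Lever pivot at x 0, y -70, z 106 mm; its steel cheeks rise 26 mm above the deck.
- mat: Black rubber mat, 100 (its x) x 130 (its y) x 2 mm, fixed on one deck strip, 112 mm from the stand's centre in the stand's +x or -x (it varies), abreast of the flap's middle, axes parallel to the stand's. Origin at the centre of its underside, on the deck, 90 mm up. 7 mm gap to the flap; its top is 1 mm lower than the flap's.
- tin_mid (a point): Centre (half-way up) of the loose round polish tin, blue all over with a yellow disc (36 mm) on its lid, 70 mm in diameter, 26 mm high, about 0.14 kg; starts upright on the flap.
- flap (a joint): Angle of the brass flap, rad: 0 shut (flush), grows as it rises; about 0.75 with the lever fully down. Its hinge is along its edge on the lever's side (stand y -30, z 90 mm), the opposite edge (+y) rises about 87 mm. About 0.7 kg, falls shut when the lever is let go.
- lever (a joint): Angle of the lever, rad: 0 at rest (long end up), grows as the long end is pressed down, stop at 0.42. A light spring returns it. Pressing the pad straight down takes about 6 to 13 N all the way, more at the stop.
- pad_top (a point): Centre of the upper face of the red pad, 46 x 46 x 9 mm, on the long end of the steel lever, 145 mm from the pivot, beyond the stand's -y side over the table. At rest it is about 158 mm above the table and the pad leans 0.28 rad (outer edge higher); fully pressed it has gone down about 60 mm, to about 97 mm, has moved about 8 mm outwards and leans 0.14 rad the other way.
- jar_violet_mid (a point): Centre (half-way up) of the loose violet cream jar with brass cap, 40 mm in diameter, 58 mm high, on the deck strip opposite the mat. Bystander.
- jar_pink_mid (a point): Centre (half-way up) of the loose pink cream jar with brass cap, 46 mm in diameter, 75 mm high, on the table beside the lever. Bystander.
- brush_mid (a point): Middle of the loose shoe brush (light wooden back, black bristles down), 45 (x) x 140 (y) x 40 mm, on the table on the other side of the lever. Bystander.
- tin: The polish tin itself; origin at the centre of its underside.
- flap_edge (a point): Middle of the upper free edge of the brass flap plate, 110 (x) x 128 (y) x 6 mm, in mid-deck; shut, its top is 93 mm above the table, 3 mm proud of the deck. Its hinge line is at stand y -30, z 90 mm; this point lies 130 mm from it, at stand x 0, y 100 mm when shut.
Things that resemble listed ones, but are neither listed nor needed, are in the scene too. Leave any orange, pink or white look-alike of the tin alone.

How it is judged:
By the outcome, as a careful person would: the job done as asked, in the order asked, and still so for the second after the job is handed in, while the arm keeps its last pose, push and grip.
It also fails if it takes over 48 s, if anything falls off the work surface, if the arm or the gripper's body presses on something with over 40 N, if the wrist force passes 120 N, or if a joint passes its speed limit or range.

## Working session

There is one attempt and no reset: what is moved stays moved. The work goes in short steps, Python scripts to look and compute and a tool call to move; the robot and the scene stay as the last step left them, time stands still between calls to the robot, and variables do not carry over. Pictures are saved under pics/ and viewed, and the job is handed in when it is done.

Besides the shell and the picture viewer there is one more tool, called after ">>>" by a JSON object that holds its "name" and its "arguments". play_rows: Moves the arm, as the interface text tells. Its arguments: {"type":"object","properties":{"steps":{"type":"array"},"fingers":{"type":"number"},"squeeze":{"type":"number"}},"required":["steps"]}

```bash
mkdir -p pics; ls
cat > h.py <<'E'
import numpy as np, cv2
from station import manip
def save(im,n): cv2.imwrite('pics/'+n+'.png',cv2.cvtColor(im,cv2.COLOR_RGB2BGR))
def ray(p,uv):
    T=np.array(p['world_from_camera']);K=np.array(p['K'])
    d=T[:3,:3]@np.linalg.solve(K,[uv[0],uv[1],1.]);return T[:3,3],d
def atz(p,uv,z):
    o,d=ray(p,uv);return o+d*(z-o[2])/d[2]
def proj(p,X):
    T=np.array(p['world_from_camera']);c=T[:3,:3].T@(np.array(X)-T[:3,3]);u=np.array(p['K'])@c;return u[:2]/u[2]
E
python3 - <<'E'
from h import *
s=manip.sense();print({k:np.round(v,3) for k,v in s.items()})
for n in('top','side'):
    p=manip.snapshot(n);save(p['img'],n+'0');print(n,np.round(p['world_from_camera'],3).tolist())
    for l in('stand','mat','tin_mid','pad_top','flap_edge','jar_violet_mid','jar_pink_mid','brush_mid'):
        r=manip.pinpoint(l,p);print(l,[(np.round(a['point'],1).tolist(),round(a['score'],2)) for a in r[:4]])
E
```

```text
pics
{'t': np.float64(0.0), 'q': array([ 0.924,  0.529,  1.434,  0.   ,  1.181, -0.179]), 'qd': array([-0.   , -0.001, -0.   , -0.001,  0.   ,  0.   ]), 'tau': array([-1.0000e-03, -4.4236e+01, -1.7802e+01, -0.0000e+00,  8.0000e-03,
        0.0000e+00]), 'tcp_pos': array([0.282, 0.557, 0.222]), 'tool_rot': array([ 0.232,  0.973, -0.001, -0.   ]), 'force': array([-0.444, -0.251, -0.226]), 'ft_torque': array([ 0.026, -0.039,  0.015]), 'finger_gap': np.float64(1.003)}
top [[0.015, -0.992, 0.128, 0.456], [-1.0, -0.016, -0.003, 0.046], [0.005, -0.128, -0.992, 0.994], [0.0, 0.0, 0.0, 1.0]]
stand [([244.8, 200.1], 0.55)]
mat [([225.7, 256.8], 0.6)]
tin_mid [([228.0, 194.7], 0.95), ([145.3, 223.8], 0.7), ([331.8, 311.4], 0.62), ([148.8, 165.4], 0.57)]
pad_top [([359.0, 186.4], 0.8), ([227.6, 201.1], 0.67)]
flap_edge [([191.5, 192.6], 0.8)]
jar_violet_mid [([221.2, 133.6], 0.86)]
jar_pink_mid []
brush_mid []
side [[0.943, -0.232, 0.238, 0.353], [-0.332, -0.671, 0.663, -0.534], [0.006, -0.705, -0.71, 0.731], [0.0, 0.0, 0.0, 1.0]]
stand [([260.0, 219.5], 0.94)]
mat [([196.2, 188.8], 0.9), ([246.9, 179.4], 0.16)]
tin_mid [([169.0, 329.8], 0.82), ([208.3, 153.8], 0.7), ([249.1, 175.9], 0.67), ([254.7, 140.5], 0.62)]
pad_top [([308.3, 244.7], 0.93)]
flap_edge []
jar_violet_mid [([308.3, 150.7], 0.96)]
jar_pink_mid [([374.3, 272.3], 0.68)]
brush_mid [([244.9, 337.0], 0.65)]
```

View pics/top0.png

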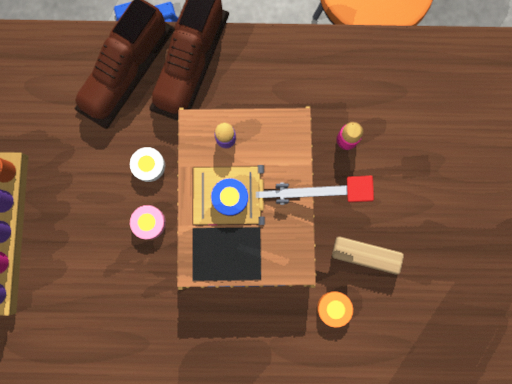

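View pics/side0.png

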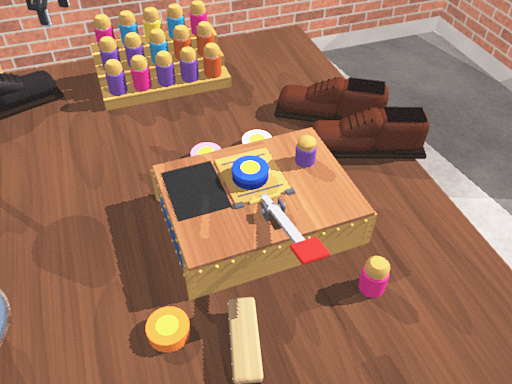

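The target is the blue tin at top (229,196) / side (250,172). The look-alikes are white at top (147,163), pink at (147,222) and orange at (335,309). The mat is at (226,254), on the robot's side, and the red pad is at (360,189). Next I'll measure these and take a close crop.

Run:
```python
from h import *
p=manip.snapshot('top');q=manip.snapshot('side')
for P,n,b in((p,'topc',(170,100,390,300)),(q,'sidec',(150,130,340,270))):
    c=P['img'][b[1]:b[3],b[0]:b[2]];save(cv2.resize(c,None,fx=3.6,fy=3.0 if n=='topc' else 3.6,interpolation=cv2.INTER_CUBIC) if 0 else cv2.resize(c,None,fx=3,fy=3,interpolation=cv2.INTER_CUBIC),n)
def cen(m):
    n,l,st,c=cv2.connectedComponentsWithStats(m.astype(np.uint8));i=1+np.argmax(st[1:,4]);return c[i],(l==i),st[i]
for P,n,reg in((p,'top',(190,160,270,230)),(q,'side',(225,145,280,200))):
    im=P['img'].astype(int);R,G,B=im[...,0],im[...,1],im[...,2]
    box=np.zeros(R.shape,bool);box[reg[1]:reg[3],reg[0]:reg[2]]=1
    c,m,s=cen(box&(R>200)&(G>180)&(B<90)); print(n,'disc',c,s, atz(P,c,.119))
    c,m,s=cen((R>180)&(G<60)&(B<60)); print('pad',c,s,atz(P,c,.156))
    box=np.zeros(R.shape,bool)
    if n=='top': box[215:300,180:275]=1
    else: box[150:225,155:235]=1
    c,m,s=cen(box&(R<60)&(G<60)&(B<60))
    r=cv2.minAreaRect(np.argwhere(m)[:,::-1].astype(np.float32));bp=cv2.boxPoints(r)
    h=cv2.approxPolyDP(cv2.convexHull(np.argwhere(m)[:,::-1].astype(np.int32)),5,True)[:,0]
    print('mat',c,s,atz(P,c,.092)); 
    for x in h: print('  ',x,np.round(atz(P,x,.092),4))
```

```text
Traceback (most recent call last):
ValueError: attempt to get argmax of an empty sequence
```

```bash
cat >> h.py <<'E'
def cen(m):
    n,l,st,c=cv2.connectedComponentsWithStats(m.astype(np.uint8));
    if n<2: return None,None,None
    i=1+np.argmax(st[1:,4]);return c[i],(l==i),st[i]
def disc(P,reg,z=.119):
    hsv=cv2.cvtColor(P['img'],cv2.COLOR_RGB2HSV);h,s,v=[hsv[...,i].astype(int) for i in range(3)]
    box=np.zeros(h.shape,bool);box[reg[1]:reg[3],reg[0]:reg[2]]=1
    out=[]
    for nm,m,zz in(('yel',(h>24)&(h<36)&(s>150)&(v>180),z),('blue',(h>95)&(h<130)&(s>150)&(v>50),z)):
        mm=box&m
        if nm=='blue':
            mm=cv2.morphologyEx(mm.astype(np.uint8),cv2.MORPH_CLOSE,np.ones((3,3)))
        c,k,st=cen(mm)
        out.append((nm,c,st,None if c is None else atz(P,c,zz)))
    return out
E
python3 - <<'E'
from h import *
p=manip.snapshot('top');q=manip.snapshot('side')
print(p['img'][196,230],p['img'][196,218],q['img'][168,250],q['img'][180,238])
for P,n,reg in((p,'top',(190,160,270,230)),(q,'side',(225,145,280,200))):
    for o in disc(P,reg):print(n,o)
    im=P['img'].astype(int);R,G,B=im[...,0],im[...,1],im[...,2]
    c,m,s=cen((R>180)&(G<60)&(B<60)); print('pad',c,s,atz(P,c,.156))
    box=np.zeros(R.shape,bool)
    if n=='top': box[215:300,180:275]=1
    else: box[150:225,155:235]=1
    c,m,s=cen(box&(R<60)&(G<60)&(B<60))
    h=cv2.approxPolyDP(cv2.convexHull(np.argwhere(m)[:,::-1].astype(np.int32)),5,True)[:,0]
    print('mat',c,s,atz(P,c,.092)); 
    for x in h: print('  ',x,np.round(atz(P,x,.092),4))
for P,n,b in((p,'topc',(170,100,390,290)),(q,'sidec',(150,130,340,270))):
    c=P['img'][b[1]:b[3],b[0]:b[2]];save(cv2.resize(c,None,fx=3,fy=3,interpolation=cv2.INTER_CUBIC),n)
E
```

```text
[254 250 110] [ 63 122 251] [247 247 121] [ 43  78 163]
top ('yel', None, None, None)
top ('blue', array([229.47118156, 196.95533141]), array([212, 179,  36,  36, 694], dtype=int32), array([0.56650773, 0.09022226, 0.119     ]))
pad [364.         199.84210526] [355 198  19   3  19] [ 0.56040253 -0.15202536  0.156     ]
mat [226.03643725 253.51185656] [ 193  228   68   52 3458] [0.46194398 0.09573674 0.092     ]
   [260 278] [0.4172 0.0308 0.092 ]
   [193 279] [0.4135 0.1567 0.092 ]
   [193 229] [0.5073 0.1597 0.092 ]
   [259 228] [0.5112 0.034  0.092 ]
side ('yel', array([241. , 166.5]), array([241, 166,   1,   2,   2], dtype=int32), array([0.55218271, 0.09712102, 0.119     ]))
side ('blue', array([249.80319149, 173.54521277]), array([232, 156,  37,  33, 752], dtype=int32), array([0.5614782 , 0.07383717, 0.119     ]))
pad [309.58823529 261.05882353] [303 259  15   5  17] [ 0.5711055  -0.16562135  0.156     ]
mat [218.71666667 184.13333333] [215 176  11  18  60] [0.50638564 0.09248552 0.092     ]
   [225 193] [0.5108 0.0666 0.092 ]
   [216 176] [0.5077 0.1152 0.092 ]
```

View pics/topc.png

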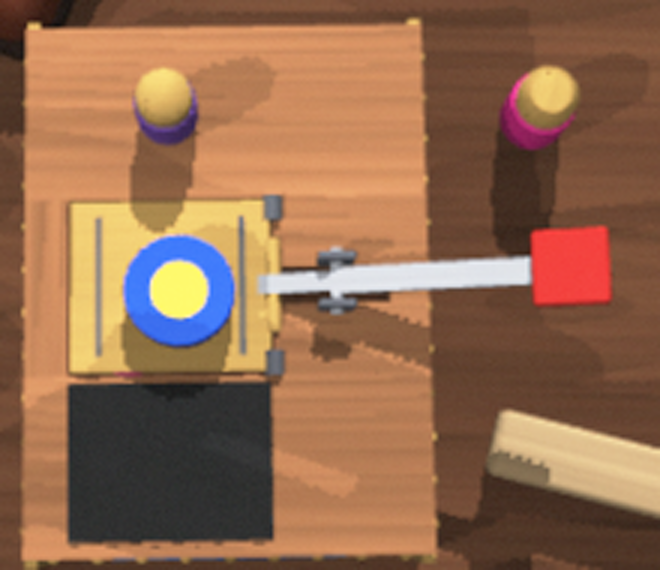

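View pics/sidec.png

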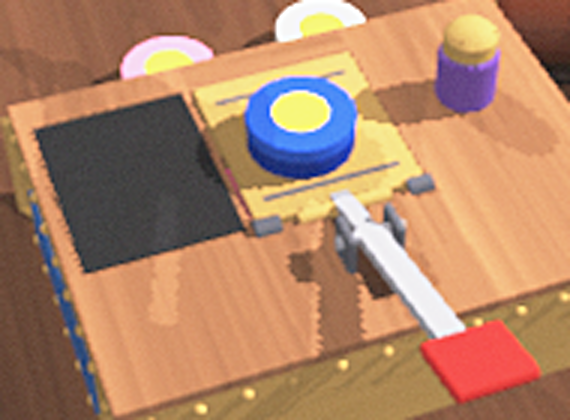

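The crop confirms it: the tin is blue all over with a yellow disc, and it stands on the flap. I'll refine its position, the pad's and the stand's.

```bash
cat >> h.py <<'E'
def masks(P):
    im=P['img'].astype(int);R,G,B=im[...,0],im[...,1],im[...,2]
    return dict(yel=(R>215)&(G>205)&(B<165)&(abs(R-G)<22),red=(R>150)&(G<80)&(B<80)&(R>2.6*G))
def tri(P,a,Q,b):
    o1,d1=ray(P,a);o2,d2=ray(Q,b);s=np.linalg.lstsq(np.c_[d1,-d2],o2-o1,rcond=None)[0]
    x,y=o1+s[0]*d1,o2+s[1]*d2;return (x+y)/2,np.linalg.norm(x-y)
def blob(m,reg):
    b=np.zeros(m.shape,bool);b[reg[1]:reg[3],reg[0]:reg[2]]=1
    return cen(m&b)
E
python3 - <<'E'
from h import *
p=manip.snapshot('top');q=manip.snapshot('side')
a=blob(masks(p)['yel'],(205,175,255,220));b=blob(masks(q)['yel'],(230,150,275,190))
print('disc',a[0],a[2],b[0],b[2],atz(p,a[0],.119),atz(q,b[0],.119),tri(p,a[0],q,b[0]))
a=blob(masks(p)['red'],(330,160,390,220));b=blob(masks(q)['red'],(280,220,340,280))
print('pad',a[0],a[2],b[0],b[2],atz(p,a[0],.156),atz(q,b[0],.156),tri(p,a[0],q,b[0]))
th=.031;R=np.array([[np.cos(th),-np.sin(th)],[np.sin(th),np.cos(th)]])
m=np.array([.4623,.0953]);o=m-R@[-.112,.035];print('stand',o,'padpred',o+R@[0,-.209],'flapedge',proj(p,[*(o+R@[0,.1]),.093]))
im=p['img'].copy()
def dr(P,im,pts,col):
    u=np.array([proj(P,[*(o+R@np.array(x[:2])),x[2]]) for x in pts]);cv2.polylines(im,[np.round(u*8).astype(np.int32)],True,col,1,cv2.LINE_AA,3)
for P,n in((p,'ovt'),(q,'ovs')):
    im=P['img'].copy()
    for r,z in(((-.172,.172,-.13,.13),.09),((-.162,-.062,-.03,.1),.092),((-.055,.055,-.028,.1),.093)):
        dr(P,im,[(r[0],r[2],z),(r[1],r[2],z),(r[1],r[3],z),(r[0],r[3],z)],(0,255,0))
    c=im[95:300,165:395] if n=='ovt' else im[120:300,140:390];save(cv2.resize(c,None,fx=3,fy=3),n)
print(manip.tips_ahead, [ (l,np.round(manip.pinpoint(l,q)[0]['point'])) for l in('jar_violet_mid',)])
E
```

```text
disc [229.30483271 196.10037175] [221 187  18  19 269] [249.62711864 166.68361582] [241 161  18  12 177] [0.56810944 0.0905674  0.119     ] [0.56717923 0.09141369 0.119     ] (array([0.56748591, 0.09064894, 0.1196926 ]), np.float64(0.001088083942671247))
pad [359.91117917 188.25727412] [347 175  27  27 653] [307.2987013  256.23376623] [290 245  40  19 154] [ 0.58120706 -0.14499197  0.156     ] [ 0.57145847 -0.15657871  0.156     ] (array([ 0.58026038, -0.14738176,  0.14140303]), np.float64(0.006389658148736723))
stand [0.57533101 0.06378826] padpred [ 0.58180898 -0.14511132] flapedge [191.88882966 195.10862401]
0.025 [('jar_violet_mid', array([306., 150.]))]
```

View pics/ovt.png

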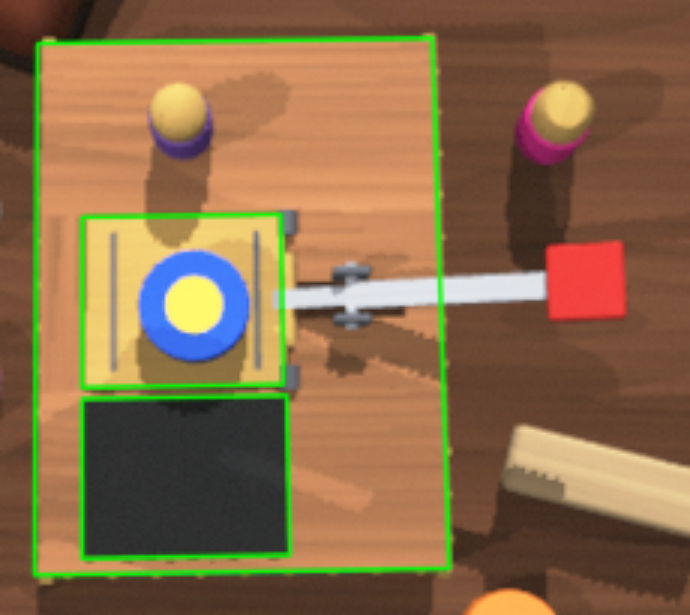

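View pics/ovs.png

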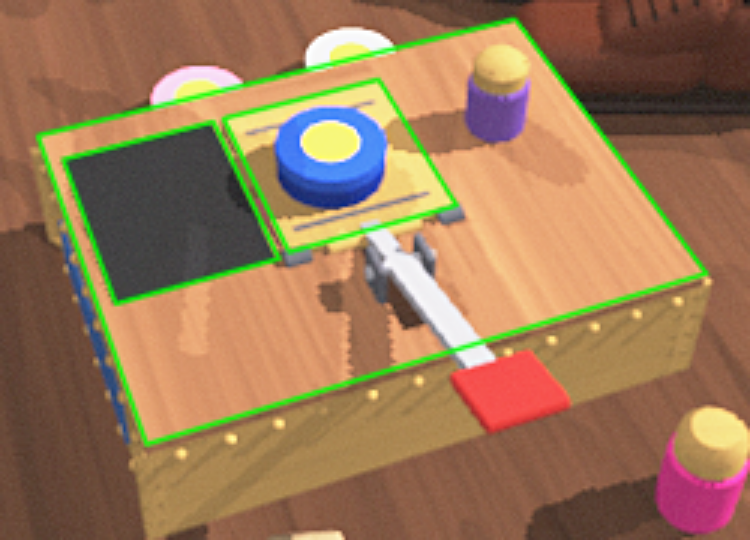

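```bash
cat >> h.py <<'E'
from scipy.spatial.transform import Rotation as Ro
th=.031;RS=np.array([[np.cos(th),-np.sin(th)],[np.sin(th),np.cos(th)]]);O=np.array([.5753,.0638])
def s2w(x,y): return O+RS@[x,y]
def w2s(v): return RS.T@(np.array(v[:2])-O)
RT=Ro.from_matrix(np.c_[[-RS[0,0],-RS[1,0],0],[RS[0,1],RS[1,1],0],[0,0,-1]])  # tool x=-stand x, y=stand y, z down
def delta(pos,R=RT,s=None):
    s=s or manip.sense();C=Ro.from_quat(s['tool_rot'])
    return C.inv().apply(np.array(pos)-s['tcp_pos']),np.degrees((C.inv()*R).as_rotvec())
E
python3 - <<'E'
from h import *
q=manip.snapshot('side')
print('tin',w2s([.5677,.0908]),'jar',w2s(atz(q,(306,150),.119)),atz(q,(306,150),.119))
t=w2s([.5677,.0908]);w=s2w(t[0]+.05,t[1]);print('start xy',w)
s=manip.sense();C=Ro.from_quat(s['tool_rot']);print(C.as_matrix().round(3))
d=delta([*w,.30]);print(d)
E
```

```text
tin [-0.00675948  0.02722259] jar [0.11116141 0.03344255] [0.68537145 0.10067193 0.119     ]
start xy [0.61767598 0.09234975]
[[-0.892  0.452 -0.   ]
 [ 0.452  0.892 -0.   ]
 [ 0.    -0.    -1.   ]]
(array([-0.50934736, -0.2634982 , -0.07730704]), array([-2.27600524e-03, -1.46584403e-03, -2.86374246e+01]))
```

>>> {"name": "play_rows", "arguments": {"steps": [[[0,0,-0.0385,0,0,0],[0,0,-0.0385,0,0,0],[-0.0509,-0.0263,0,0,0,0],[-0.0509,-0.0263,0,0,0,0],[-0.0509,-0.0263,0,0,0,0],[-0.0509,-0.0263,0,0,0,0],[-0.0509,-0.0263,0,0,0,0],[-0.0509,-0.0263,0,0,0,0],[-0.0509,-0.0263,0,0,0,0],[-0.0509,-0.0263,0,0,0,0]]], "fingers": 0.43}}

```text
t: 2.55
tcp_pos: [0.5515, 0.1843, 0.2999]
tool_rot: [0.232, 0.973, 0.0, 0.0]
force: [1.0, -0.1, -0.2]
finger_gap: 0.428
```

>>> {"name": "play_rows", "arguments": {"steps": [[[-0.0509,-0.0263,0,0,0,0],[-0.0509,-0.0263,0,0,0,0],[0,0,0,0,0,-9.55],[0,0,0,0,0,-9.55],[0,0,0,0,0,-9.55],[0,0,0,0,0,0]]]}}

```text
t: 3.3
tcp_pos: [0.6176, 0.0929, 0.2996]
tool_rot: [-0.015, 1.0, -0.0, -0.0]
force: [-0.2, -0.1, 0.4]
finger_gap: 0.431
```

Run:
```python
from h import *
s=manip.sense();print(s['t'],s['tcp_pos'],s['finger_gap'],s['force'],manip.tips_ahead,s['q'])
w=s2w(-.0068+.05,.0272);print(delta([*w,.125]))
p=manip.snapshot('top');q=manip.snapshot('side');save(np.hstack([p['img'][80:300,150:400],q['img'][80:300,150:400]]),'a1')
```

```text
3.3 [0.6175598  0.09286903 0.29964819] 0.4306818056093398 [-0.15144988 -0.1396887   0.41499885] 0.025 [-2.94109992e-02  4.53776797e-01  1.33958050e+00 -3.59242834e-05
  1.34839786e+00 -1.62940419e+00]
(array([-8.91740411e-05, -5.40668394e-04,  1.74648193e-01]), array([-0.00145028, -0.00941366, -0.10285795]))
```

View pics/a1.png

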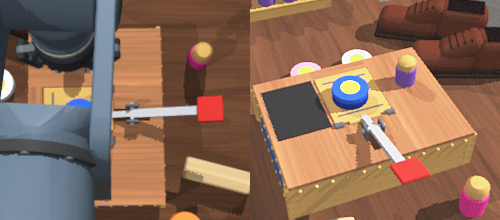

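>>> {"name": "play_rows", "arguments": {"steps": [[[0,0,0.045,0,0,0],[0,0,0.045,0,0,0],[0,0,0.04,0,0,0],[0,0,0.02,0,0,0],[0,0,0,0,0,0]]]}}

```text
t: 4.03
tcp_pos: [0.6162, 0.0931, 0.1479]
tool_rot: [-0.015, 1.0, 0.0, -0.002]
force: [-0.3, 0.2, -0.2]
finger_gap: 0.431
```

Run:
```python
from h import *
s=manip.sense();print(s['t'],s['tcp_pos'],s['force'])
q=manip.snapshot('side');im=q['img'].copy()
T=s['tcp_pos']
for dy in(.018,-.018):
  for dx in(-.011,.011):
    w=T[:2]+RS@[dx,dy];u=proj(q,[*w,T[2]-.025]);cv2.circle(im,tuple(int(round(v)) for v in u),1,(0,255,0),-1)
save(cv2.resize(im[60:260,150:390],None,fx=3,fy=3),'a2')
```

```text
4.025 [0.61624019 0.09308471 0.14787047] [-0.25760706  0.24100177 -0.19508987]
```

View pics/a2.png

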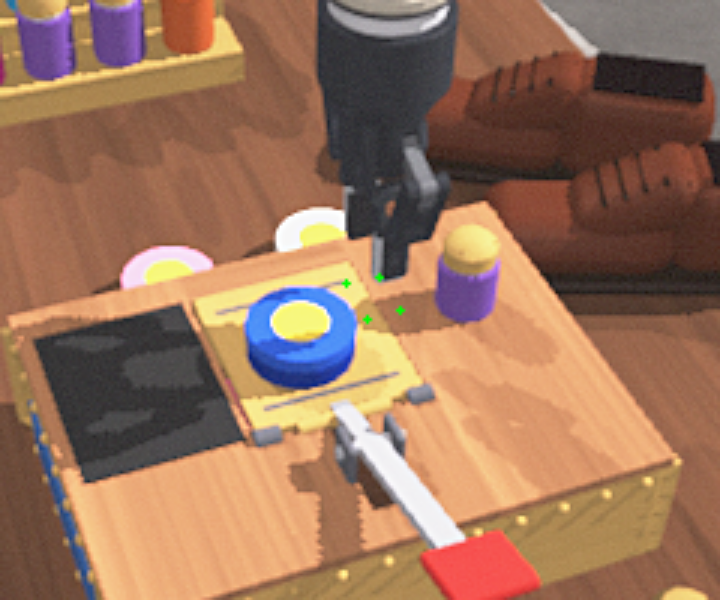

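Run:
```python
from h import *
s=manip.sense()
q=manip.snapshot('side');im=q['img'].copy()
im=cv2.resize(im[60:190,230:330],None,fx=6,fy=6,interpolation=cv2.INTER_CUBIC)[:600]
T=s['tcp_pos']
for z,c in((-.025,(0,255,0)),(-.012,(255,255,0)),(0,(255,0,0))):
 for dy in(.018,-.018):
  for dx in(-.011,.011):
    w=T[:2]+RS@[dx,dy];u=(proj(q,[*w,T[2]+z])-[230,60])*6+3;cv2.circle(im,tuple(int(round(v)) for v in u),3,c,-1)
save(im,'a3')
```

```text
(no output)
```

View pics/a3.png

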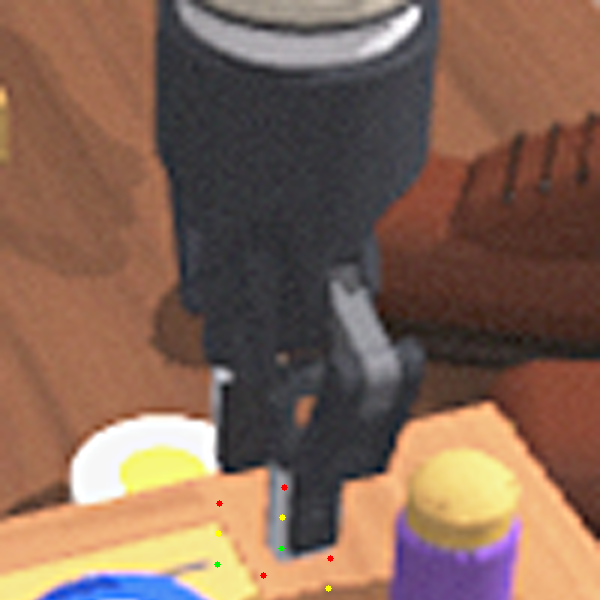

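Run:
```python
from h import *
q=manip.snapshot('side');T=manip.sense()['tcp_pos']
for dz in(-.025,0,.05,.1,.15): print(dz,(proj(q,[T[0],T[1],T[2]+dz])-[230,60])*6+3)
S=np.array([.282,.558,.222]); C=Ro.from_quat([.232,.973,-.001,0])
for y in(-.0425,.0425,0):
  print(y,[proj(q,S+C.apply([0,y,z])).round(1) for z in(0,.025)])
a=cv2.imread('pics/side0.png')[:120,:120];cv2.imwrite('pics/a4.png',cv2.resize(a,None,fx=5,fy=5,interpolation=cv2.INTER_CUBIC))
cv2.imwrite('pics/a5.png',cv2.cvtColor(q['img'],cv2.COLOR_RGB2BGR))
```

```text
-0.025 [274.77076681 586.8174237 ]
0 [277.69065384 525.82704992]
0.05 [283.89386864 396.25478021]
0.1 [290.63411104 255.46511963]
0.15 [297.98427401 101.93548555]
-0.0425 [array([50.3, 34.4]), array([53.7, 45. ])]
0.0425 [array([66.3, 16.3]), array([69.2, 26.7])]
0 [array([58.5, 25.1]), array([61.7, 35.6])]
```

View pics/a4.png

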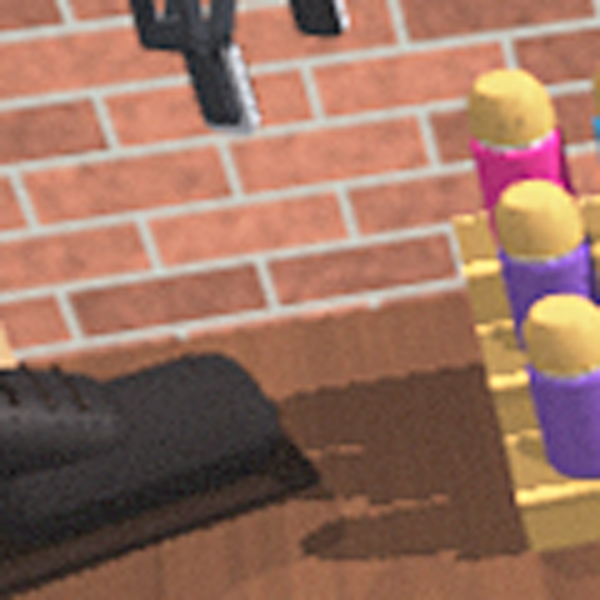

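>>> {"name": "play_rows", "arguments": {"steps": [[[0,0,0.012,0,0,0],[0,0,0.01,0,0,0],[0,0,0,0,0,0]]]}}

```text
t: 4.55
tcp_pos: [0.6167, 0.093, 0.1266]
tool_rot: [-0.016, 1.0, 0.0, -0.001]
force: [0.6, -0.3, -0.5]
finger_gap: 0.43
```

Run:
```python
from h import *
s=manip.sense();T=s['tcp_pos'];print(T,s['force'],s['finger_gap'])
for n,b in(('side',(225,70,345,190)),('top',(160,100,300,240))):
    q=manip.snapshot(n);save(cv2.resize(q['img'][b[1]:b[3],b[0]:b[2]],None,fx=4,fy=4,interpolation=cv2.INTER_CUBIC),'a6'+n)
```

```text
[0.61667798 0.09296543 0.12656658] [ 0.55047926 -0.3371487  -0.47357179] 0.4297038293554063
```

View pics/a6side.png

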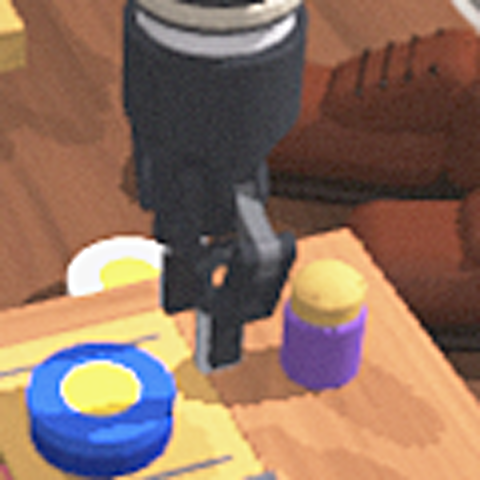

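View pics/a6top.png

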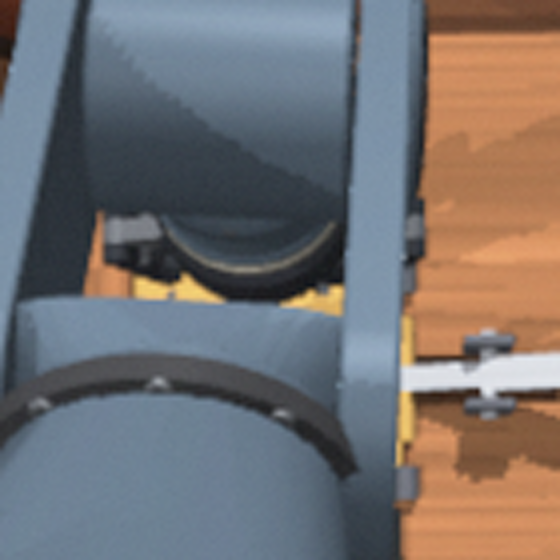

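Run:
```python
from h import *
s=manip.sense();T=s['tcp_pos'];p=manip.snapshot('top');q=manip.snapshot('side')
print('top cols',[proj(p,[T[0],T[1],z]).round(1) for z in(.15,.2,.25)])
for z in(.095,.105,.115,.125,.135,.145):
    print(z,[proj(q,[*(T[:2]+RS@[dx,dy]),z]).round(0).tolist() for dy in(.018,-.018,-.0325) for dx in(-.011,.011)])
for l in ('tin_mid',): print([ (x['point'],x['score']) for x in manip.pinpoint(l,q)][:3])
```

```text
top cols [array([227.7, 166.9]), array([226.2, 161.3]), array([224.5, 155.1])]
0.095 [[265.0, 165.0], [276.0, 162.0], [272.0, 177.0], [283.0, 174.0], [275.0, 182.0], [286.0, 179.0]]
0.105 [[265.0, 161.0], [276.0, 158.0], [273.0, 173.0], [283.0, 170.0], [276.0, 178.0], [287.0, 175.0]]
0.115 [[266.0, 157.0], [276.0, 155.0], [273.0, 169.0], [284.0, 166.0], [276.0, 174.0], [287.0, 171.0]]
0.125 [[266.0, 153.0], [276.0, 151.0], [273.0, 165.0], [284.0, 162.0], [276.0, 170.0], [287.0, 167.0]]
0.135 [[266.0, 149.0], [277.0, 147.0], [273.0, 161.0], [284.0, 158.0], [276.0, 166.0], [287.0, 163.0]]
0.145 [[266.0, 145.0], [277.0, 143.0], [273.0, 157.0], [284.0, 154.0], [276.0, 162.0], [288.0, 159.0]]
[([250.9, 175.4], 0.77), ([209.9, 155.9], 0.73), ([171.0, 326.1], 0.61)]
```

>>> {"name": "play_rows", "arguments": {"steps": [[[0,0,0.004,0,0,0],[0,0,0.003,0,0,0],[0,0,0.003,0,0,0],[0,0,0,0,0,0]]]}}

```text
t: 5.3
tcp_pos: [0.6173, 0.0929, 0.1173]
tool_rot: [-0.016, 1.0, 0.0, -0.0]
force: [0.0, -0.2, -0.3]
finger_gap: 0.432
```

Run:
```python
from h import *
s=manip.sense();T=s['tcp_pos'];print(T,s['force'],s['finger_gap'],s['q'])
for n,b in(('side',(225,100,345,190)),):
    q=manip.snapshot(n);save(cv2.resize(q['img'][b[1]:b[3],b[0]:b[2]],None,fx=6,fy=6,interpolation=cv2.INTER_CUBIC),'a7'+n)
```

```text
[0.6173324  0.09294503 0.11730307] [ 0.02159249 -0.23486376 -0.30269561] 0.43194603950923605 [-2.93036520e-02  6.55774297e-01  1.52391873e+00 -2.94208129e-05
  9.62702169e-01 -1.63131957e+00]
```

View pics/a7side.png

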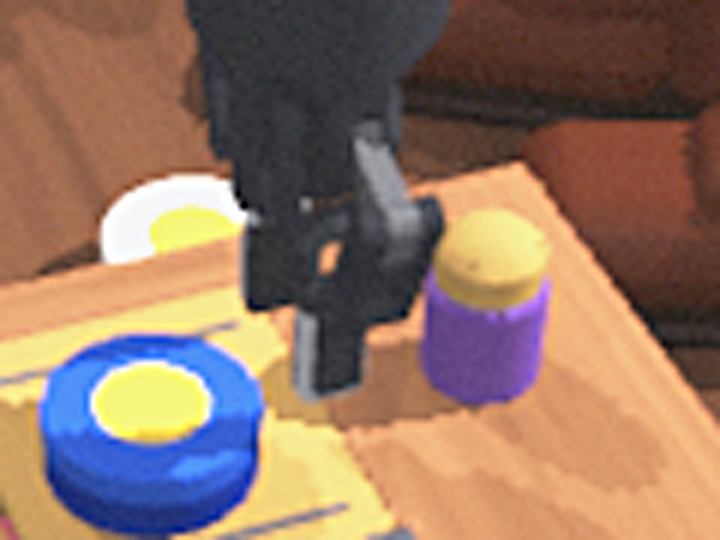

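>>> {"name": "play_rows", "arguments": {"steps": [[[0,0,0.004,0,0,0],[0,0,0.003,0,0,0],[0,0,0.003,0,0,0],[0,0,0,0,0,0]]]}}

```text
t: 5.85
tcp_pos: [0.6173, 0.093, 0.1073]
tool_rot: [-0.016, 1.0, 0.0, -0.0]
force: [-0.2, -0.3, -0.5]
finger_gap: 0.432
```

Run:
```python
from h import *
s=manip.sense();T=s['tcp_pos'];print(T,s['force'],s['finger_gap'])
for n,b in(('side',(225,100,345,190)),):
    q=manip.snapshot(n);save(cv2.resize(q['img'][b[1]:b[3],b[0]:b[2]],None,fx=6,fy=6,interpolation=cv2.INTER_CUBIC),'a8'+n)
```

```text
[0.6173406  0.09296822 0.10733057] [-0.21987228 -0.31092425 -0.53660297] 0.4317795834895345
```

View pics/a8side.png

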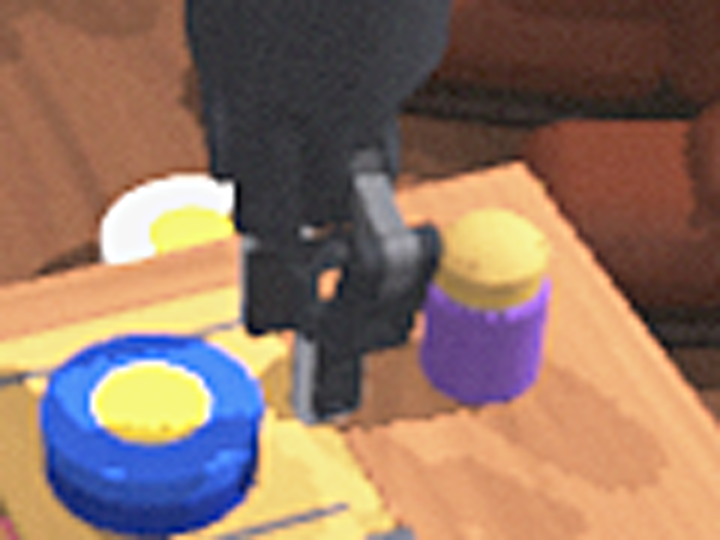

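>>> {"name": "play_rows", "arguments": {"steps": [[[0,0,0.003,0,0,0],[0,0,0.003,0,0,0],[0,0,0.002,0,0,0],[0,0,0,0,0,0]]]}}

```text
t: 6.4
tcp_pos: [0.6175, 0.093, 0.0995]
tool_rot: [-0.016, 1.0, 0.0, -0.0]
force: [0.0, 0.0, 1.1]
finger_gap: 0.43
```

Run:
```python
from h import *
s=manip.sense();T=s['tcp_pos'];print(T,s['force'],s['finger_gap'])
for n,b in(('side',(225,100,345,190)),):
    q=manip.snapshot(n);save(cv2.resize(q['img'][b[1]:b[3],b[0]:b[2]],None,fx=6,fy=6,interpolation=cv2.INTER_CUBIC),'a9'+n)
```

```text
[0.61748271 0.09297266 0.09946285] [0.04945456 0.00313123 1.09026084] 0.43002132806178006
```

View pics/a9side.png

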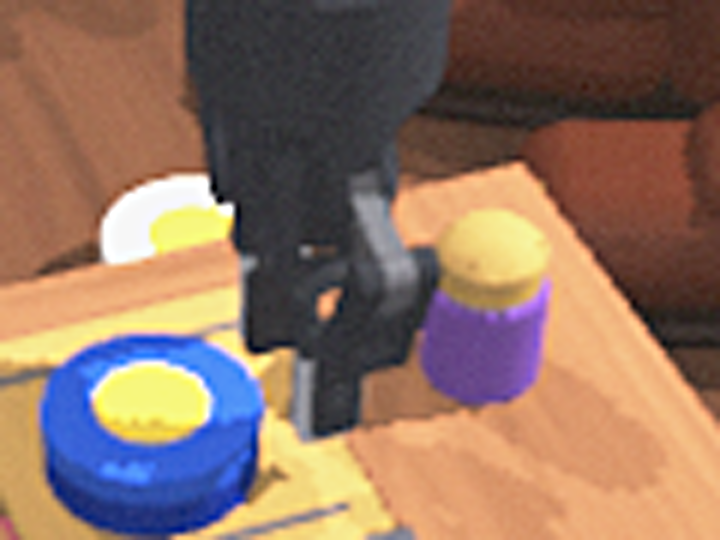

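>>> {"name": "play_rows", "arguments": {"steps": [[[0,0,0.002,0,0,0],[0,0,0,0,0,0]]]}}

```text
t: 6.7
tcp_pos: [0.6175, 0.093, 0.0975]
tool_rot: [-0.016, 1.0, 0.0, -0.0]
force: [-0.8, -0.1, -0.2]
finger_gap: 0.431
```

>>> {"name": "play_rows", "arguments": {"steps": [[[0,0,0.002,0,0,0],[0,0,0,0,0,0]]]}}

```text
t: 6.95
tcp_pos: [0.6175, 0.093, 0.0955]
tool_rot: [-0.016, 1.0, -0.0, -0.0]
force: [-0.2, -0.5, 0.9]
finger_gap: 0.427
```

Run:
```python
from h import *
s=manip.sense();T=s['tcp_pos'];print(T,s['force'],s['finger_gap'])
```

```text
[0.61746857 0.09296986 0.09553946] [-0.16274397 -0.48725384  0.93969337] 0.4274585271221491
```

>>> {"name": "play_rows", "arguments": {"steps": [[[0,0,0.002,0,0,0],[0,0,0,0,0,0]]]}}

```text
t: 7.2
tcp_pos: [0.6174, 0.093, 0.0935]
tool_rot: [-0.016, 1.0, 0.0, -0.0]
force: [-0.5, -0.2, 0.2]
finger_gap: 0.43
```

>>> {"name": "play_rows", "arguments": {"steps": [[[0,0,0.002,0,0,0],[0,0,0,0,0,0]]]}}

```text
t: 7.45
tcp_pos: [0.6175, 0.093, 0.0915]
tool_rot: [-0.016, 1.0, -0.0, -0.0]
force: [-0.3, 0.5, -0.3]
finger_gap: 0.43
```

Run:
```python
from h import *
s=manip.sense();T=s['tcp_pos'];print(T,s['force'],s['finger_gap'])
for n,b in(('side',(225,100,345,190)),):
    q=manip.snapshot(n);save(cv2.resize(q['img'][b[1]:b[3],b[0]:b[2]],None,fx=6,fy=6,interpolation=cv2.INTER_CUBIC),'a10'+n)
```

```text
[0.61746742 0.0929657  0.09152545] [-0.29859505  0.51997425 -0.33670419] 0.4298287169181208
```

View pics/a10side.png

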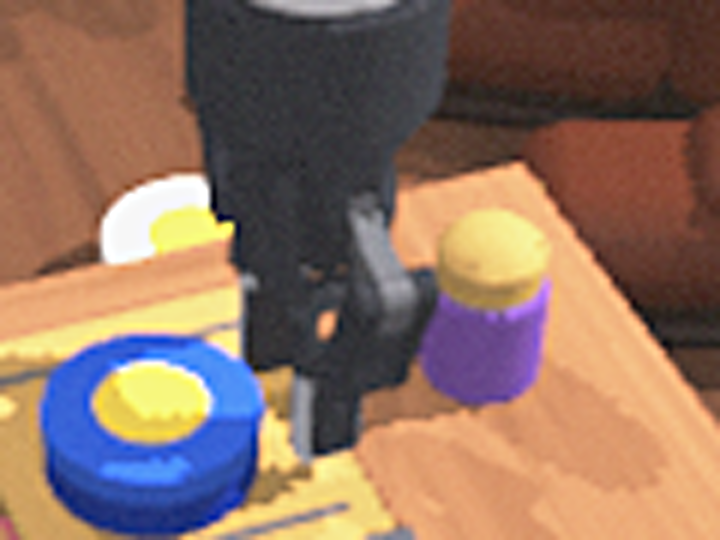

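>>> {"name": "play_rows", "arguments": {"steps": [[[0.004,0,0,0,0,0],[0.005,0,0,0,0,0],[0.006,0,0,0,0,0],[0.006,0,0,0,0,0],[0.006,0,0,0,0,0],[0.006,0,0,0,0,0],[0.004,0,0,0,0,0],[0.003,0,0,0,0,0],[0,0,0,0,0,0]]]}}

```text
t: 8.62
tcp_pos: [0.5773, 0.0917, 0.0917]
tool_rot: [-0.016, 1.0, 0.0, -0.0]
force: [0.0, 0.7, 0.3]
finger_gap: 0.428
```

```bash
cat >> h.py <<'E'
def tin(tag):
    s=manip.sense();T=s['tcp_pos'];print('t',s['t'],'tcp',T,w2s(T),s['force'],s['finger_gap'])
    q=manip.snapshot('side');p=manip.snapshot('top')
    save(cv2.resize(q['img'][110:230,150:320],None,fx=4,fy=4,interpolation=cv2.INTER_CUBIC),tag)
    for P,r in((q,(160,130,290,215)),(p,(190,160,270,290))):
        a=blob(masks(P)['yel'],r)
        if a[0] is not None: print(a[0],a[2],'stand',w2s(atz(P,a[0],.118)))
E
python3 - <<'E'
from h import *
tin('b1')
E
```

```text
t 8.625 tcp [0.57730958 0.09172398 0.09172454] [0.00287411 0.02784828] [0.00900268 0.73293158 0.26141296] 0.4276419454904175
[233.9205298  170.13245033] [225 165  18  11 151] stand [-0.03731967  0.0304167 ]
[231. 204.] [231 204   1   1   1] stand [-0.02111239  0.02400351]
```

View pics/b1.png

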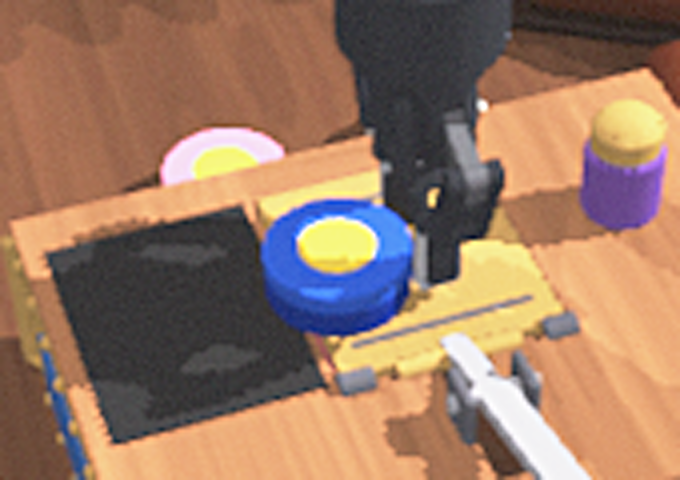

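The tin is upright and sliding, now centred at side (234,170). I'll keep pushing.

>>> {"name": "play_rows", "arguments": {"steps": [[[0.004,0,0,0,0,0],[0.006,0,0,0,0,0],[0.006,0,0,0,0,0],[0.006,0,0,0,0,0],[0.006,0,0,0,0,0],[0.006,0,0,0,0,0],[0.005,0,0,0,0,0],[0.003,0,0,0,0,0],[0,0,0,0,0,0]]]}}

```text
t: 9.85
tcp_pos: [0.5352, 0.0904, 0.0917]
tool_rot: [-0.016, 1.0, -0.0, -0.0]
force: [0.1, 0.1, -0.5]
finger_gap: 0.432
```

Run:
```python
from h import *
tin('b2')
```

```text
t 9.85 tcp [0.53518253 0.09041525 0.09166867] [-0.03927325  0.0278459 ] [ 0.13317511  0.10554922 -0.4539916 ] 0.4316463428297727
[265.75058824 171.78117647] [245 148  45  48 850] stand [0.01599046 0.00539784]
[228.82051282 233.75213675] [221 229  16  10 117] stand [-0.07635898  0.02855872]
```

View pics/b2.png

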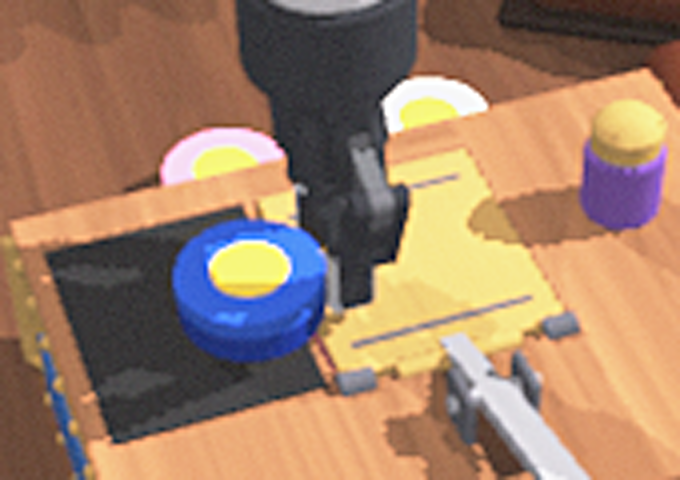

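>>> {"name": "play_rows", "arguments": {"steps": [[[0.004,0,0,0,0,0],[0.005,0,0,0,0,0],[0.006,0,0,0,0,0],[0.006,0,0,0,0,0],[0.005,0,0,0,0,0],[0.004,0,0,0,0,0],[0.003,0,0,0,0,0],[0,0,0,0,0,0]]]}}

```text
t: 10.95
tcp_pos: [0.5023, 0.0894, 0.0917]
tool_rot: [-0.016, 1.0, 0.0, -0.0]
force: [-1.0, -0.6, 0.2]
finger_gap: 0.431
```

Run:
```python
from h import *
tin('b3')
q=manip.snapshot('side');m=masks(q)['yel'];a=blob(m,(175,165,232,205));print(a[0],a[2],w2s(atz(q,a[0],.118)))
```

```text
t 10.95 tcp [0.50228059 0.0893719  0.09169839] [-0.07219172  0.02782286] [-0.9566522  -0.64328091  0.16452045] 0.43066704516042636
[256.70025674 173.04942234] [ 227  148   63   49 1558] stand [-0.0008256   0.00817075]
[227.91216216 256.04054054] [221 251  16  13 148] stand [-0.11718982  0.03059362]
[194.73913043 180.75776398] [185 176  20  10 161] [-0.11273532  0.02915392]
```

View pics/b3.png

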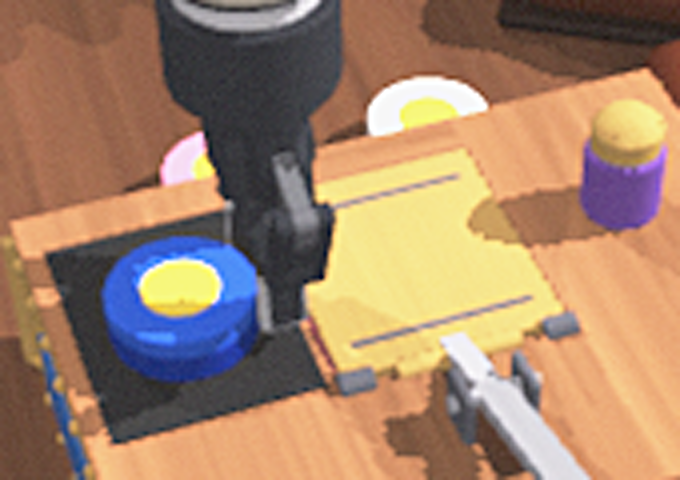

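The tin is centred on the mat at about stand (-113, +29) mm, upright. Next I'll back off, rise, shut the fingers and go over to the pad.

>>> {"name": "play_rows", "arguments": {"steps": [[[-0.008,0,0,0,0,0],[-0.01,0,0,0,0,0],[-0.005,0,-0.02,0,0,0],[0,0,-0.05,0,0,0],[0,0,-0.05,0,0,0],[-0.02,-0.055,-0.02,0,0,0],[-0.02,-0.06,0,0,0,0],[-0.009,-0.06,0,0,0,0],[0,-0.06,0,0,0,0],[0,-0.007,0,0,0,0]]]}}

```text
t: 12.35
tcp_pos: [0.5829, -0.1543, 0.2317]
tool_rot: [-0.013, 1.0, -0.001, 0.001]
force: [-0.3, 0.7, -0.4]
finger_gap: 0.429
```

>>> {"name": "play_rows", "arguments": {"steps": [[[0,0,0,0,0,0],[0,0,0,0,0,0],[0,0,0,0,0,0]]], "fingers": 0, "squeeze": 40}}

```text
t: 12.72
tcp_pos: [0.5819, -0.1478, 0.2318]
tool_rot: [-0.017, 1.0, 0.0, -0.0]
force: [-0.0, 0.1, 0.3]
finger_gap: 0.005
```

Run:
```python
from h import *
tin('c1')
print(delta([*s2w(0,-.213),.20]))
p=manip.snapshot('top');q=manip.snapshot('side');save(np.hstack([p['img'][80:330,160:420],q['img'][100:350,150:410]]),'c2')
save(cv2.resize(q['img'][150:290,240:390],None,fx=4,fy=4,interpolation=cv2.INTER_CUBIC),'c3')
```

```text
t 12.725 tcp [ 0.58190322 -0.14783414  0.23180233] [ 4.04445215e-05 -2.11737124e-01] [-0.02608152  0.06980786  0.25003698] 0.005066657479671988
[250.49975834 175.20782987] [ 216  148   74   54 2069] stand [-0.01350445  0.0068715 ]
[229.94623656 253.59498208] [221 245  19  19 279] stand [-0.11279034  0.02681756]
(array([ 0.00010167, -0.00083522,  0.03187306]), array([ 4.18686680e-03, -5.39846816e-05,  1.20760460e-01]))
```

View pics/c2.png

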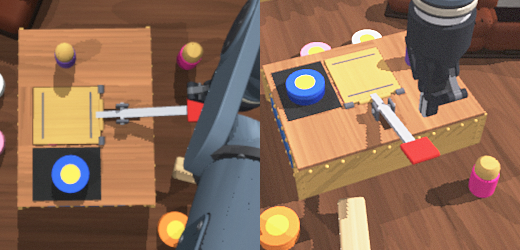

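View pics/c3.png

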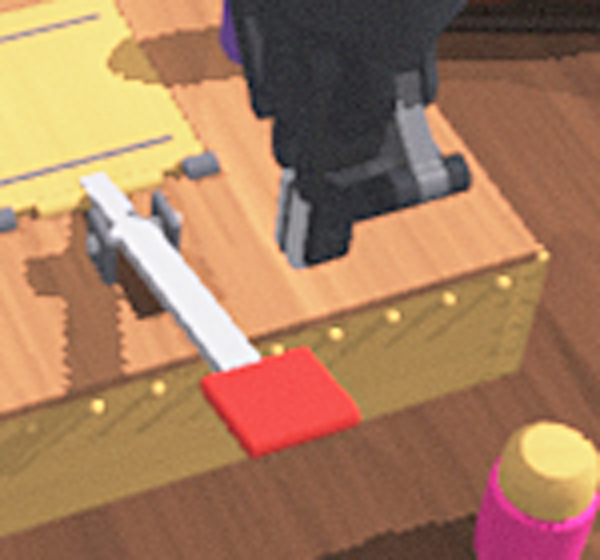

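Run:
```python
from h import *
q=manip.snapshot('side');T=manip.sense()['tcp_pos']
for z in(.15,.158,.19,.207,.22,.24):print(z,[proj(q,[*(T[:2]+RS@[dx,dy]),z]).round(1).tolist() for dx,dy in((0,0),(-.011,-.0145),(.011,-.0145))])
c=[proj(q,[*s2w(dx,-.209+dy),.158+.28*-dy]).round(1).tolist() for dx in(-.023,.023) for dy in(-.023,.023)];print(c)
```

```text
0.15 [[311.4, 252.8], [308.9, 262.5], [322.4, 258.1]]
0.158 [[311.8, 249.6], [309.4, 259.2], [322.9, 254.8]]
0.19 [[313.8, 235.9], [311.3, 245.6], [325.3, 241.2]]
0.207 [[315.0, 228.2], [312.4, 238.0], [326.7, 233.6]]
0.22 [[315.8, 222.2], [313.3, 232.0], [327.7, 227.5]]
0.24 [[317.2, 212.6], [314.7, 222.4], [329.4, 218.0]]
[[303.6, 261.4], [289.9, 243.3], [332.2, 252.2], [317.3, 234.8]]
```

>>> {"name": "play_rows", "arguments": {"steps": [[[0,0,0.015,0,0,0],[0,0,0.015,0,0,0],[0,0,0.01,0,0,0],[0,0,0.005,0,0,0],[0,0,0,0,0,0]]]}}

```text
t: 13.6
tcp_pos: [0.5817, -0.1496, 0.1861]
tool_rot: [-0.016, 1.0, 0.0, -0.0]
force: [-0.4, 0.0, 0.3]
finger_gap: 0.001
```

```bash
cat >> h.py <<'E'
def look(tag):
    s=manip.sense();T=s['tcp_pos'];print('t',s['t'],'tcp',T,w2s(T),s['force'],s['finger_gap'])
    q=manip.snapshot('side')
    save(cv2.resize(q['img'][110:290,180:390],None,fx=3,fy=3,interpolation=cv2.INTER_CUBIC),tag)
E
python3 - <<'E'
from h import *
look('c4')
E
```

```text
t 13.6 tcp [ 0.5817434  -0.14955525  0.18613484] [-1.72644390e-04 -2.13452455e-01] [-0.38630505  0.03382939  0.3035402 ] 0.0006914625289121039
```

View pics/c4.png

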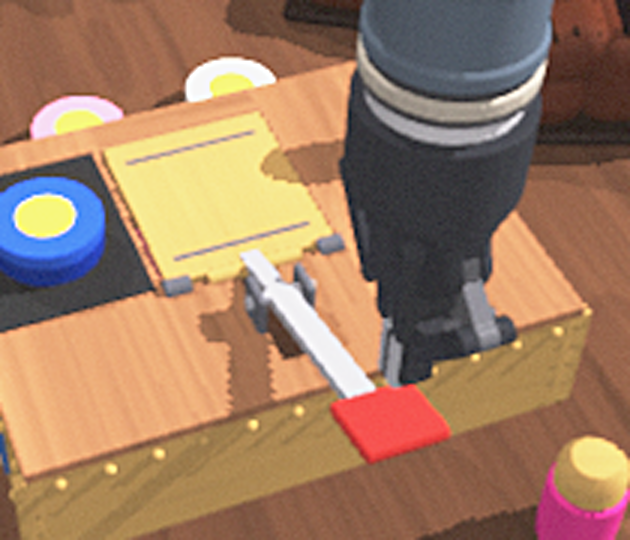

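>>> {"name": "play_rows", "arguments": {"steps": [[[0,0,0.008,0,0,0],[0,0,0.008,0,0,0],[0,0,0.006,0,0,0],[0,0,0,0,0,0]]]}}

```text
t: 14.15
tcp_pos: [0.5814, -0.1493, 0.1639]
tool_rot: [-0.016, 1.0, 0.0, -0.001]
force: [-0.8, -0.7, 0.3]
finger_gap: -0.001
```

Run:
```python
from h import *
look('c5')
```

```text
t 14.15 tcp [ 0.58143813 -0.14934959  0.16391729] [-0.0004714  -0.21323743] [-0.79976482 -0.66566536  0.31096858] -0.0011412555199427218
```

View pics/c5.png

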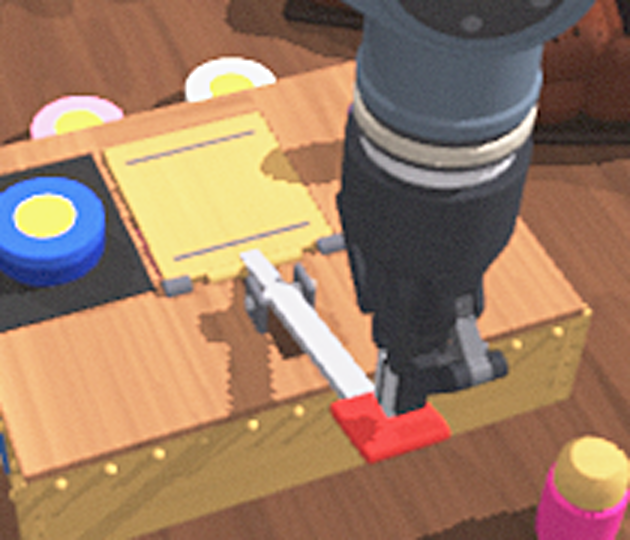

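>>> {"name": "play_rows", "arguments": {"steps": [[[0,0,0.005,0,0,0],[0,0,0.004,0,0,0],[0,0,0,0,0,0]]]}}

```text
t: 14.58
tcp_pos: [0.5816, -0.1494, 0.1553]
tool_rot: [-0.016, 1.0, 0.0, -0.0]
force: [0.3, -0.5, 0.3]
finger_gap: 0.001
```

>>> {"name": "play_rows", "arguments": {"steps": [[[0,0,0.004,0,0,0],[0,0,0.003,0,0,0],[0,0,0,0,0,0]]]}}

```text
t: 14.95
tcp_pos: [0.5824, -0.1506, 0.1497]
tool_rot: [-0.016, 1.0, -0.001, 0.001]
force: [-1.6, -1.6, 6.2]
finger_gap: -0.001
```

Run:
```python
from h import *
look('c6')
```

```text
t 14.95 tcp [ 0.58241272 -0.15062901  0.14971794] [ 0.00046307 -0.21454645] [-1.64112843 -1.5721377   6.2164934 ] -0.001316321179640887
```

View pics/c6.png

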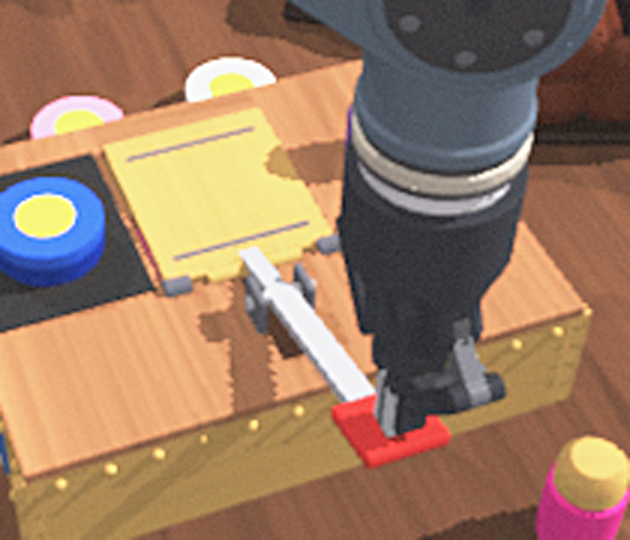

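>>> {"name": "play_rows", "arguments": {"steps": [[[0,0,0.004,0,0,0],[0,-0.0005,0.006,0,0,0],[0,-0.0005,0.006,0,0,0],[0,-0.0005,0.006,0,0,0],[0,-0.0005,0.005,0,0,0],[0,0,0.003,0,0,0],[0,0,0,0,0,0]]]}}

```text
t: 15.88
tcp_pos: [0.5837, -0.1536, 0.12]
tool_rot: [-0.016, 1.0, -0.002, 0.002]
force: [-1.1, -3.9, 5.1]
finger_gap: 0.0
```

Run:
```python
from h import *
look('c7')
```

```text
t 15.875 tcp [ 0.58366831 -0.15358633  0.1199684 ] [ 0.00162639 -0.21754126] [-1.13858598 -3.86552883  5.11614054] 0.00014250288475304033
```

View pics/c7.png

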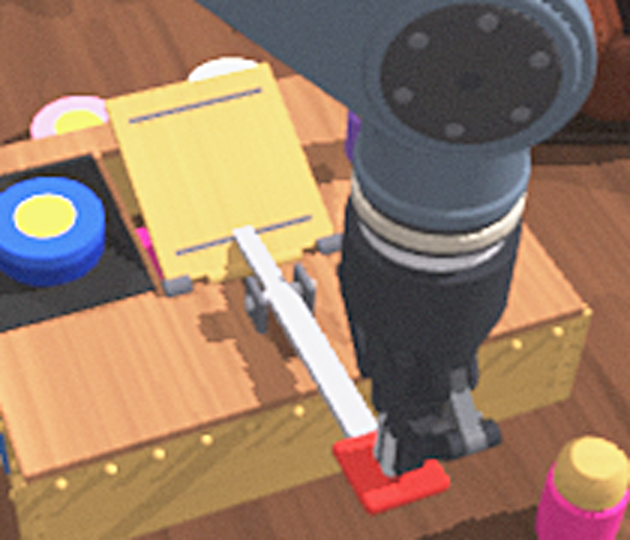

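>>> {"name": "play_rows", "arguments": {"steps": [[[0,-0.0005,0.005,0,0,0],[0,-0.0005,0.006,0,0,0],[0,-0.0005,0.006,0,0,0],[0,0,0.004,0,0,0],[0,0,0.003,0,0,0],[0,0,0,0,0,0]]]}}

```text
t: 16.68
tcp_pos: [0.5831, -0.1539, 0.0952]
tool_rot: [-0.015, 1.0, -0.001, 0.001]
force: [0.8, -4.2, 4.5]
finger_gap: -0.005
```

>>> {"name": "play_rows", "arguments": {"steps": [[[0,0,0.003,0,0,0],[0,0,0.002,0,0,0],[0,0,0,0,0,0]]]}}

```text
t: 17.05
tcp_pos: [0.5829, -0.1534, 0.0902]
tool_rot: [-0.016, 1.0, -0.0, 0.001]
force: [1.5, -3.1, 5.6]
finger_gap: 0.002
```

Run:
```python
from h import *
look('c8')
```

```text
t 17.05 tcp [ 0.58291329 -0.15342456  0.09024488] [ 0.00087675 -0.21735617] [ 1.45518631 -3.14772682  5.59966885] 0.0019228943976102382
```

View pics/c8.png

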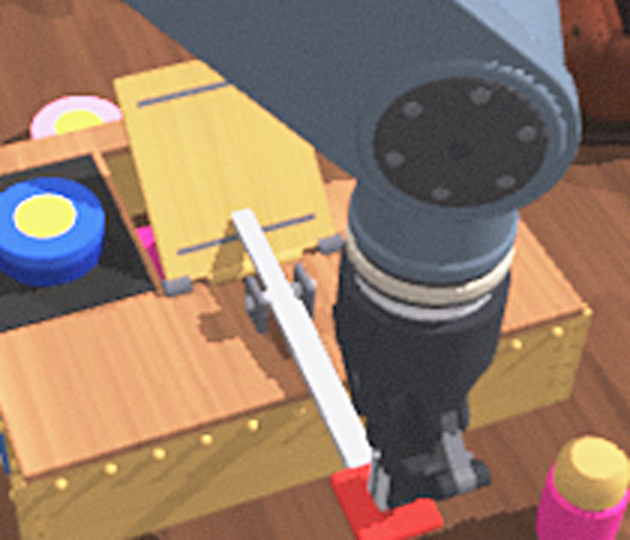

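>>> {"name": "play_rows", "arguments": {"steps": [[[0,0,0.003,0,0,0],[0,0,0.002,0,0,0],[0,0,0,0,0,0]]]}}

```text
t: 17.48
tcp_pos: [0.5831, -0.1534, 0.0881]
tool_rot: [-0.016, 1.0, -0.001, 0.001]
force: [-1.9, -1.6, 22.7]
finger_gap: 0.0
```

>>> {"name": "play_rows", "arguments": {"steps": [[[0,0,0.002,0,0,0],[0,0,0.001,0,0,0],[0,0,0,0,0,0]]]}}

```text
t: 17.85
tcp_pos: [0.5832, -0.1533, 0.0868]
tool_rot: [-0.016, 1.0, -0.001, 0.002]
force: [-6.0, -0.8, 32.5]
finger_gap: -0.001
```

Run:
```python
from h import *
look('d1'); p=manip.snapshot('top');q=manip.snapshot('side')
a=blob(masks(p)['yel'],(205,235,255,275));print('tin top',a[0],w2s(atz(p,a[0],.118)))
a=blob(masks(q)['yel'],(175,165,232,205));print('tin side',a[0],w2s(atz(q,a[0],.118)))
import math
im=q['img'].copy()
# predicted flap outline at .75, and pad at stop
c,s_=math.cos(.75),math.sin(.75)
pts=[(x,-.03+r*c-.003*s_,.09+r*s_+.003*c) for x,r in((-.055,.002),(.055,.002),(.055,.13),(-.055,.13))]
u=np.array([proj(q,[*s2w(x,y),z]) for x,y,z in pts]);cv2.polylines(im,[np.round(u*8).astype(np.int32)],True,(0,255,0),1,cv2.LINE_AA,3)
pts=[(x,-.217+d,.097+.14*d) for x,d in((-.023,-.023),(.023,-.023),(.023,.023),(-.023,.023))]
u=np.array([proj(q,[*s2w(x,y),z]) for x,y,z in pts]);cv2.polylines(im,[np.round(u*8).astype(np.int32)],True,(0,255,255),1,cv2.LINE_AA,3)
save(cv2.resize(im[100:300,180:390],None,fx=3,fy=3,interpolation=cv2.INTER_CUBIC),'d2');save(p['img'],'d3')
```

```text
t 17.85 tcp [ 0.58315318 -0.15331559  0.08683373] [ 0.00111991 -0.21725469] [-5.95099657 -0.75703007 32.50033499] -0.0007534435072291244Traceback (most recent call last):
  File "<stdin>", line 3, in <module>
  File "h.py", line 8, in atz
    o,d=ray(p,uv);return o+d*(z-o[2])/d[2]
        ~~~^^^^^^
  File "h.py", line 6, in ray
    d=T[:3,:3]@np.linalg.solve(K,[uv[0],uv[1],1.]);return T[:3,3],d
                                  ~~^^^
TypeError: 'NoneType' object is not subscriptable
```

Run:
```python
from h import *
import math
p=manip.snapshot('top');q=manip.snapshot('side');print(manip.sense()['force'])
a=blob(masks(q)['yel'],(175,165,232,205));print('tin side',a[0],w2s(atz(q,a[0],.118)))
im=q['img'].copy()
c,s_=math.cos(.75),math.sin(.75)
pts=[(x,-.03+r*c-.003*s_,.09+r*s_+.003*c) for x,r in((-.055,.002),(.055,.002),(.055,.13),(-.055,.13))]
u=np.array([proj(q,[*s2w(x,y),z]) for x,y,z in pts]);cv2.polylines(im,[np.round(u*8).astype(np.int32)],True,(0,255,0),1,cv2.LINE_AA,3)
pts=[(x,-.217+d,.097+.14*d) for x,d in((-.023,-.023),(.023,-.023),(.023,.023),(-.023,.023))]
u=np.array([proj(q,[*s2w(x,y),z]) for x,y,z in pts]);cv2.polylines(im,[np.round(u*8).astype(np.int32)],True,(0,255,255),1,cv2.LINE_AA,3)
save(cv2.resize(im[100:300,180:390],None,fx=3,fy=3,interpolation=cv2.INTER_CUBIC),'d2');save(p['img'],'d3')
```

```text
[-5.25259091 -0.76918728 31.93914412]
tin side [194.62121212 181.61111111] [-0.11354757  0.02711485]
```

View pics/d2.png

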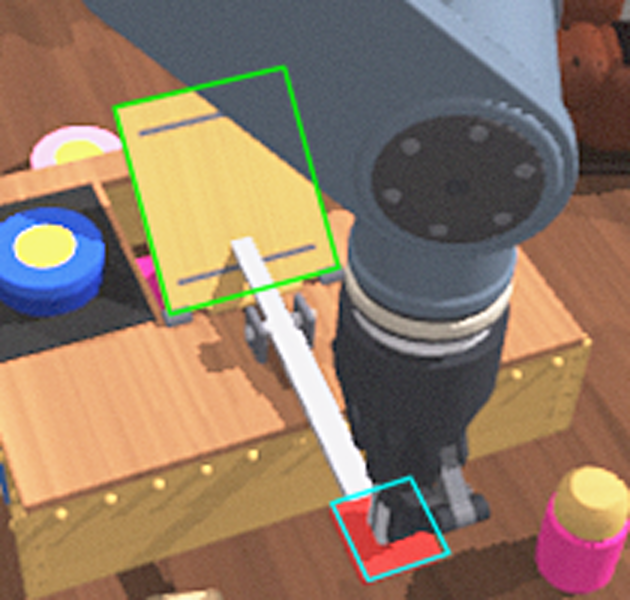

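View pics/d3.png

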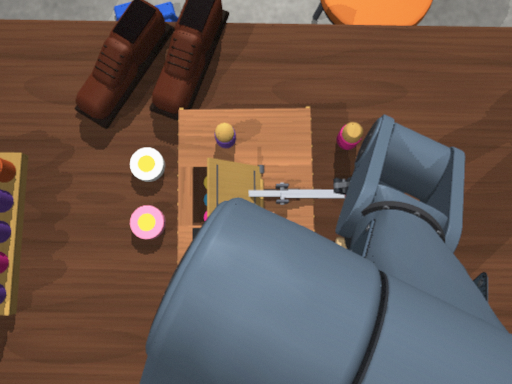

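The flap outline matches 0.75 rad and the pad matches its stop pose. One short hold to check it's steady, then I'll hand in.

>>> {"name": "play_rows", "arguments": {"steps": [[[0,0,0,0,0,0],[0,0,0,0,0,0],[0,0,0,0,0,0],[0,0,0,0,0,0]]]}}

```text
t: 18.6
tcp_pos: [0.5832, -0.1533, 0.0869]
tool_rot: [-0.016, 1.0, -0.001, 0.002]
force: [-5.6, -1.1, 31.8]
finger_gap: 0.0
```

Run:
```python
from h import *
s=manip.sense();print(s['t'],s['tcp_pos'],s['force']);print(manip.sign_off())
```

```text
18.6 [ 0.58315877 -0.15333239  0.08685967] [-5.6166634  -1.12401381 31.75499571]
the job is handed in; nothing more can be done
None
```

I pushed the tin upright off the flap onto the middle of the mat. Then I pressed the red pad to its stop with shut fingertips and handed the job in at 18.6 s, still holding it down.

**Last checks:**
- **Tin:** it stands at stand (-113, +27) mm. That is about 14 mm inside the mat on its narrow axis and more on the other.
- **Flap and pad:** in the side picture, the flap matches the 0.75 rad outline and the pad matches its fully pressed pose.
- **Hold:** the push on the pad was steady at about 32 N.
- **Bystanders:** both jars were where they started. The arm hid the brush at the end, but I made no move near it.

**One disagreement:** the fingertips were not 25 mm ahead of the TCP as stated. In the pictures and by touch they sat about 9 mm above the reported TCP height, both when pushing the tin and when touching the pad. I set the heights from the camera and contact force instead.

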